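Park the lidded food pan in the corner of the counter rail

ROBOT

A 6-joint arm with a two-finger parallel gripper is mounted at the origin on the work surface. World frame = base frame: x ahead of the robot, y to its left, z up, the work surface at z = 0. Lengths are in m, angles in rad, forces in N, time in s.
With the tool pointing down it reaches from about 0.275 to 1 m from the base axis. Payload 8.4 kg.
Tool frame: the origin (TCP) lies midway between the tips of the shut fingers; the grasp point (between the pads) lies 19 mm behind it; z points along the fingers, y is the direction in which the jaws open and shut (so a half turn about z gives the same grasp; the last joint's range is limited). The gripper opens to 85 mm and grips with 20 to 120 N. Pads are 22 mm wide; open, the fingers measure 114 mm over their backs; the gripper's body (76 mm by 85 mm) begins 54 mm behind the grasp point. The pads swing forward as they close: fully open they stand 13 mm farther back than shut.
Start: joints at [1.325, 0.353, 1.633, -0, 1.155, -0.002], TCP at [0.151, 0.607, 0.231] pointing down, gripper open.
Joint ranges: [-2.63, 2.63], [-0.92, 2.1], [0.06, 2.66], [-1.3, 4.44], [0, 2.69], [-3.02, 3.02]. Speed limits (rad/s): [2.22, 2.22, 2.79, 3.14, 3.14, 3.14].

INTERFACE

Orientations are given as a 3x3 rotation matrix whose columns are the frame's x, y, z axes.
In Python, from workcell import env, kinematics, state, get_image, camera_info, workorder gives the robot as it stands. The module is installed in compiled form; this text tells all that it offers. Calls block until the motion is done:
- env.movep(position, orientation): joint-space move of the TCP to a pose.
- env.movel(position, rotation=None, velocity=0.15, max_force=None): straight line of the TCP; rotation=None keeps the orientation; velocity is the mean speed in m/s. With max_force (N) it stops when the force on the tool has changed by that much, and returns True; else False.
- env.set_joints(angles): joint-space move.
- env.move_gripper(opening, effort=None): opening from 0.0 (shut) to 1.0 (fully open); effort is the grip in N (None keeps the last); returns when the fingers have stopped.
- env.dwell(seconds).
- kinematics.inverse_kinematics(position, orientation): joint angles nearest the present ones, or None.
- state(): the state.
- get_image(name): name is "scene" or "top"; returns the picture (480x640x3 uint8, blue, green, red); there is no depth.
- camera_info(name): a dict with "intrinsics" (3x3 intrinsics, pixels), "dist" ([k1, k2, p1, p2, k3] as OpenCV has them; the pictures are not rectified), "xyz" and "rotation" of the camera in the world. Camera axes: x right, y up, looking along -z (the intrinsics and any distortion apply to the point x, -y, -z); pixel columns grow to the right and rows downward; lengths in m; the calibration is good to about 2 mm. A picture is of the moment at which its call begins. camera_info takes no time and is no camera call.
A pose or a line that the arm cannot do raises env.PlanningError and nothing moves.
- workorder.job_done(): hands the job in, once; it reports no verdict.
The state is a dict: "time_s": time; "joints": joint angles; "dq": joint speeds; "tau": joint torques, N m; "position": TCP position; "orientation": TCP orientation; "force": force on the tool from outside, world axes, zero at the start; "moment": the same for the moment, N m; "finger_gap": opening from 0.0 (shut) to 1.0 (fully open).
Only numpy, scipy, OpenCV 4.12 (cv2) and the standard library are available. Lean on these libraries where they do the work, as an engineer would, in place of code of your own. Each camera call takes 0.05 s, during which the arm holds its last target.

TASK

Push the rectangular lidded food pan across the counter with your fingers until its long side lies flush against the long dark steel rail, then push it along the rail until it butts against the end stop, and leave it sitting square in that corner, touching both. Only push its sides: keep the pan flat on the counter, do not touch the black handle on its lid, and leave all the other things where they stand.

Things in the scene. Friction and masses are not known exactly. Their poses are not given: they have to be found in the camera images.
- pan: Rectangular food pan: a plain closed steel box with flat upright sides, 95 mm along its x, 130 mm along its y, 61 mm high with its flat lid; 0.35 to 0.65 kg, loose. Origin: centre of its underside, z up. Its +x side goes against the rail, its +y side against the end stop; it starts turned up to 0.3 rad from that, clear of both, left or right of the bowl. Under 8 N slides it; it does not tip.
- pan_handle: The black strap handle fixed upright on the middle of the pan's lid, a bar 8 mm thick and 64 mm long along the pan's y, top 83 mm above the counter. Not to be touched. Origin on the lid, at its middle.
- rail: Fixed L-shaped dark steel stop, 40 mm high. Origin on the counter at the foot of the long rail's working face, which is the plane x = 0 of this frame and looks to -x, to the robot; the rail runs from y = -290 to +212 mm. The end stop at its left end has its working face at y = +200 mm, looking to -y, from x = 0 to -118 mm. A pan flush in the corner has its origin at x = -47.5, y = +135 mm.
- corner (a point): The inside corner, on the counter, where the faces of the long rail and the end stop meet; axes as those of the rail.
- bowl: round open steel bowl, about as wide as the pan, 100 mm across the rim, 48 mm high; origin at the centre of its underside. Bystander, to be left alone.
- ramekin: small round white ceramic cup, 72 mm across, 42 mm high, standing in front of the corner, on the robot's side of the rail; origin at the centre of its underside. Bystander, to be left alone.
- oil: green glass bottle, 60 mm across, 190 mm high, left of the work; origin at the centre of its underside. Bystander, to be left alone.
- jar: glass jar with a steel lid, 72 mm across, 90 mm high, right of the rail; origin at the centre of its underside. Bystander, to be left alone.
- shaker: steel shaker, 48 mm across, 82 mm high, left of the end stop; origin at the centre of its underside. Bystander, to be left alone.
- spatula: kitchen spatula lying flat, on the right of the work; origin at the centre of its underside. Bystander, to be left alone.
- mug: white mug, 76 mm across, 85 mm high, left of the end stop; origin at the centre of its underside. Bystander, to be left alone.

How it is judged:
By the outcome, as a careful person would: the job done as asked, in the order asked, and still so for the second after the job is handed in, with the robot touching nothing.
It also fails if it takes over 51 s, if anything falls off the work surface, if the arm or the gripper's body presses on something with over 40 N, if the wrist force passes 120 N, or if a joint passes its speed limit or range.

## Working session

There is one attempt and no reset: what is moved stays moved. The work goes in short steps, each a Python script; the robot and the scene stay as the last script left them, time stands still between calls to the robot, and variables do not carry over. Pictures are saved under pics/ and viewed, and the job is handed in when it is done.

```bash
mkdir -p pics; python3 - <<'E'
from workcell import env, kinematics, state, get_image, camera_info, workorder
import cv2
for n in("scene","top"):
    cv2.imwrite(f"pics/{n}0.png",get_image(n)); print(camera_info(n))
print(state())
E
```

```text
{'intrinsics': array([[541.97765507,   0.        , 325.12228103],
       [  0.        , 541.97765507, 239.23464495],
       [  0.        ,   0.        ,   1.        ]]), 'dist': array([-0.15152066,  0.        ,  0.        ,  0.        ,  0.        ]), 'xyz': array([ 1.40186275, -0.30841751,  0.99391758]), 'rotation': array([[ 0.3567556 , -0.65664802,  0.66448388],
       [ 0.93418416,  0.25459659, -0.24996105],
       [-0.0050389 ,  0.70992532,  0.70425894]])}
{'intrinsics': array([[530.49464641,   0.        , 336.03636256],
       [  0.        , 530.49464641, 244.02797459],
       [  0.        ,   0.        ,   1.        ]]), 'dist': array([-0.06242713,  0.        ,  0.        ,  0.        ,  0.        ]), 'xyz': array([ 0.37341303, -0.00935142,  1.24917424]), 'rotation': array([[ 0.00893802,  0.99285415, -0.11899892],
       [-0.99986104,  0.00719897, -0.01503584],
       [-0.01407172,  0.11911677,  0.99278053]])}
{'time_s': 0.1, 'joints': array([ 1.32460628e+00,  3.53594026e-01,  1.63406907e+00,  2.95600291e-05,
        1.15520218e+00, -2.38548226e-03]), 'dq': array([ 0.00055521, -0.00246136, -0.00306357, -0.00012593, -0.0012478 ,
       -0.00112375]), 'tau': array([-5.27059747e-04, -6.06354547e+01, -3.42822468e+01, -6.38267193e-05,
        3.96814532e-03, -1.73069571e-05]), 'position': array([0.15074902, 0.60609947, 0.23062332]), 'orientation': array([[-9.70423703e-01,  2.41407796e-01, -3.36380255e-04],
       [ 2.41408029e-01,  9.70422927e-01, -1.22766044e-03],
       [ 3.00643109e-05, -1.27255568e-03, -9.99999190e-01]]), 'force': array([ 0.63073988, -0.05782827,  0.40380729]), 'moment': array([0.03143191, 0.04077939, 0.02543238]), 'finger_gap': 0.9975485839836526}
```

```bash
sleep 8; ls . pics
```

```text
.:
pics

pics:
scene0.png
top0.png
```

View pics/top0.png

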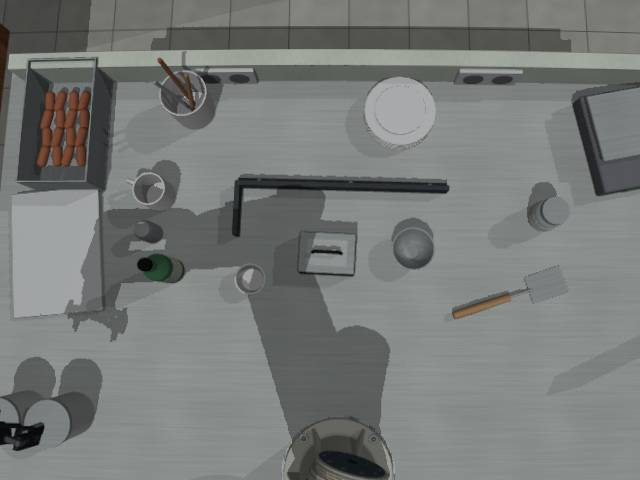

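View pics/scene0.png

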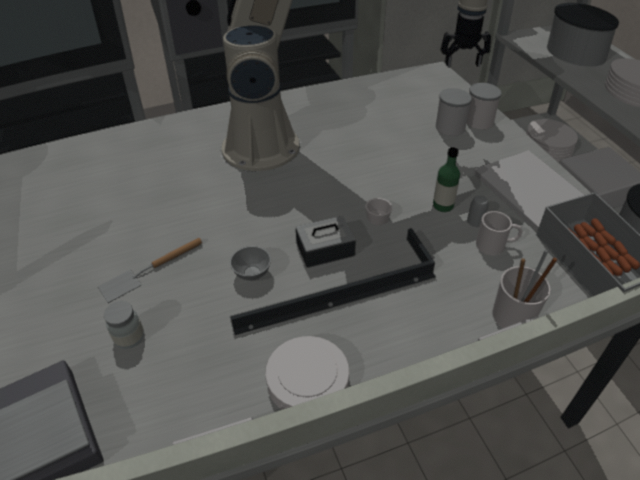

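The top view shows the pan at about (327,254), left of the bowl (413,248). The ramekin is at (250,279), the rail runs from (238,185) to (448,188), and the end stop is at (237,210). I'll enlarge this area next.

```bash
cat > h.py <<'E'
import numpy as np, cv2
from workcell import env, kinematics, state, get_image, camera_info, workorder
def ray(n,px):
    c=camera_info(n)
    u=cv2.undistortPoints(np.array(px,float).reshape(-1,1,2),c['intrinsics'],c['dist']).reshape(-1,2)
    d=np.c_[u[:,0],-u[:,1],-np.ones(len(u))]@np.array(c['rotation']).T
    return np.array(c['xyz']),d
def onz(n,px,z):
    o,d=ray(n,px); return o+d*((z-o[2])/d[:,2])[:,None]
def proj(n,P):
    c=camera_info(n); q=(np.array(P,float).reshape(-1,3)-c['xyz'])@np.array(c['rotation']); q=q*[1,-1,-1]
    return cv2.projectPoints(q.reshape(-1,1,3),np.zeros(3),np.zeros(3),c['intrinsics'],c['dist'])[0].reshape(-1,2)
E
python3 - <<'E'
import cv2
a=cv2.imread('pics/top0.png'); 
c=cv2.convertScaleAbs(a[165:305,225:460],alpha=1.4)
cv2.imwrite('pics/crop1.png',cv2.resize(c,None,fx=3.4,fy=3.4,interpolation=cv2.INTER_CUBIC))
c=cv2.convertScaleAbs(cv2.imread('pics/scene0.png')[190:340,220:450],alpha=1.8)
cv2.imwrite('pics/crop2.png',cv2.resize(c,None,fx=3.4,fy=3.4,interpolation=cv2.INTER_CUBIC))
E
```

```text
(no output)
```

View pics/crop1.png

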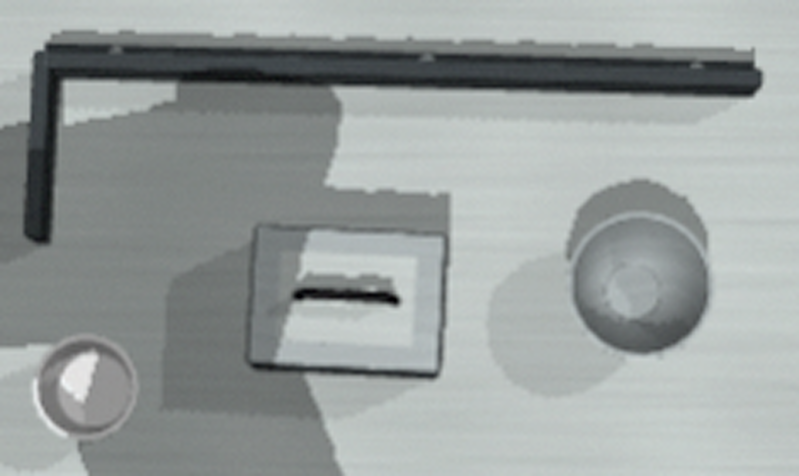

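View pics/crop2.png

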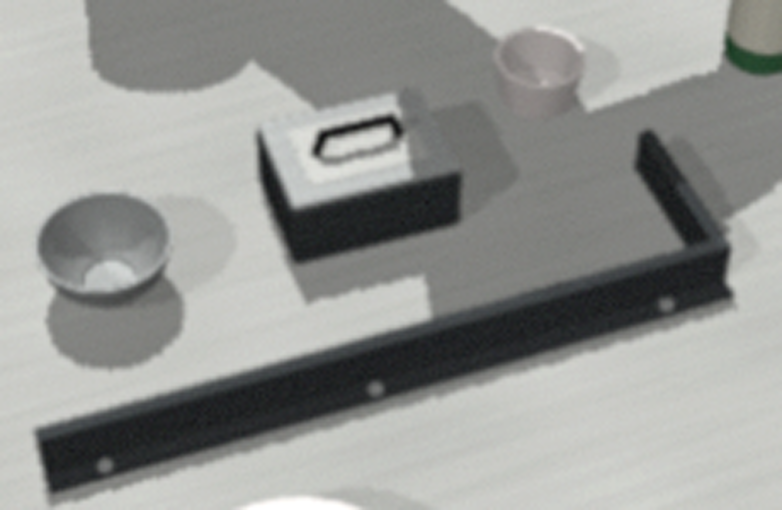

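Crop 1, in zoomed pixels: the lid corners are about (254,226), (446,233), (439,376) and (248,367). The rail's foot line runs from (60,78) to (757,93), and the end stop's inner foot from (58,80) to (48,242). Crop 2 confirms the layout.

```bash
python3 - <<'E'
from h import *
np.set_printoptions(precision=4,suppress=True)
S=lambda p:(np.array(p,float)+.5)/3.4-.5+[225,165]
pan=onz('top',S([(254,226),(446,233),(439,376),(248,367)]),.061); print('pan',pan)
print('sides',[np.linalg.norm(pan[i]-pan[(i+1)%4]) for i in range(4)],pan.mean(0))
print('foot',onz('top',S([(62,78),(400,85),(757,94),(58,80),(48,242)]),0))
g=cv2.imread('pics/top0.png').max(2)
m=(g<58).astype(np.uint8)
n,l,st,_=cv2.connectedComponentsWithStats(m)
for i in range(1,n):
    if st[i,4]>60: print(i,st[i])
# rail edges columns: lower dark edge
for c in range(245,448,20):
    col=g[170:200,c]; print(c,list(col[5:25]))
for r in (200,210,220,228): print(r,list(g[r,226:250]))
S2=lambda p:(np.array(p,float)+.5)/3.4-.5+[220,190]
# scene: rail top working-edge?, lid corners
p=onz('scene',S2([(260,131),(392,98),(460,173),(298,208)]),.061);print('scene pan',p,p.mean(0),[np.linalg.norm(p[i]-p[(i+1)%4]) for i in range(4)])
print('scene rail top outer edge',onz('scene',S2([(40,432),(727,243)]),.04))
print('bowl rim',onz('top',S([(641,283)]),.048),'ramekin',onz('top',S([(86,387)]),.042))
E
```

```text
pan [[ 0.5447  0.092   0.061 ]
 [ 0.5409 -0.0359  0.061 ]
 [ 0.4457 -0.0317  0.061 ]
 [ 0.4506  0.0944  0.061 ]]
sides [np.float64(0.12795202479492715), np.float64(0.09523113078828177), np.float64(0.1261803499442446), np.float64(0.09408619620545683)] [0.4955 0.0297 0.061 ]
foot [[ 0.6588  0.2358  0.    ]
 [ 0.6548 -0.0043  0.    ]
 [ 0.6502 -0.2565  0.    ]
 [ 0.6573  0.2386  0.    ]
 [ 0.5412  0.242   0.    ]]
4 [  0  18  10  92 449]
26 [  18   61   31  119 1993]
28 [  87   68   27  122 1810]
30 [201  74  20  10 138]
31 [230  75  19   8 116]
33 [464  76  19   8 116]
34 [492  77  20   7 110]
46 [573  98  41  98 836]
49 [585 101  17  59 127]
69 [ 232  178  217   59 2472]
77 [140 230  22  13 127]
78 [311 250  31   5  90]
79 [137 254  36  27 439]
84 [298 271  55   5  76]
102 [  0 422  44  29 847]
116 [ 318  438   68   40 1230]
123 [307 453  11  24 111]
130 [288 473  12   7  72]
245 [np.uint8(95), np.uint8(92), np.uint8(80), np.uint8(34), np.uint8(33), np.uint8(42), np.uint8(52), np.uint8(51), np.uint8(51), np.uint8(46), np.uint8(26), np.uint8(29), np.uint8(38), np.uint8(86), np.uint8(12
[... 4078 characters left out ...]
int8(81), np.uint8(75), np.uint8(40), np.uint8(34), np.uint8(31), np.uint8(35), np.uint8(31), np.uint8(24), np.uint8(20), np.uint8(27), np.uint8(59), np.uint8(96), np.uint8(96), np.uint8(97), np.uint8(97), np.uint8(95), np.uint8(95), np.uint8(95), np.uint8(95), np.uint8(96)]
scene pan [[ 0.4588 -0.0309  0.061 ]
 [ 0.4606  0.0727  0.061 ]
 [ 0.5521  0.0889  0.061 ]
 [ 0.543  -0.0311  0.061 ]] [0.5036 0.0249 0.061 ] [np.float64(0.10359677395885279), np.float64(0.0929012099492862), np.float64(0.12038397622084276), np.float64(0.08419739326857682)]
scene rail top outer edge [[ 0.6535 -0.2486  0.04  ]
 [ 0.6664  0.2472  0.04  ]]
bowl rim [[ 0.5098 -0.1669  0.048 ]] ramekin [[0.4375 0.2049 0.042 ]]
```

Measurements agree with the given sizes: the lid measures about 127 × 95 mm, and the rail from corner to end is 0.495 m against 0.490. The rail yaw is about -0.018, the corner is at about (0.659, 0.2395), and the pan is at (0.4955, 0.030) with yaw about -0.035. First I'll push toward the rail with the open fingers, both against the long side.

```bash
cat >> h.py <<'E'
YAW=-0.018; CORNER=np.array([.659,.2395])
def R(yaw):  # jaws (tool y) along direction yaw+90deg
    c,s=np.cos(yaw),np.sin(yaw); return np.array([[-c,-s,0],[-s,c,0],[0,0,-1.]])
def W(x,y): # rail frame (corner origin) -> world
    c,s=np.cos(YAW),np.sin(YAW); return CORNER+[c*x-s*y,s*x+c*y]
def P(x,y,z): return np.r_[W(x,y),z]
def rel(p):
    c,s=np.cos(YAW),np.sin(YAW); d=np.array(p)[:2]-CORNER; return np.array([c*d[0]+s*d[1],-s*d[0]+c*d[1]])
def show(m):
    s=state(); print(m,'t%.2f'%s['time_s'],np.round(s['position'],4),'rel',np.round(rel(s['position']),4),'F',np.round(s['force'],1),'M',np.round(s['moment'],2),'gap%.2f'%s['finger_gap'])
E
python3 - <<'E'
from h import *
print('pan rel',rel([.4955,.0297]))
yr=rel([.4955,.0297])[1]
print(kinematics.inverse_kinematics(P(-.25,yr,.02),R(YAW)),kinematics.inverse_kinematics(P(-.05,-.3,.02),R(YAW+np.pi/2)),kinematics.inverse_kinematics(P(-.05,-.3,.02),R(YAW-np.pi/2)))
env.movep(P(-.253,yr,.25),R(YAW)); show('above')
env.movel(P(-.253,yr,.018),velocity=.2); show('down')
h=env.movel(P(-.225,yr,.018),velocity=.06,max_force=20); show(h)
cv2.imwrite('pics/s1.png',get_image('scene')); cv2.imwrite('pics/t1.png',get_image('top'))
E
```

```text
pan rel [-0.15969732 -0.21270885]
[ 7.34619001e-02  3.82775121e-01  2.24013896e+00 -4.44089210e-16
  5.18678576e-01 -1.47933443e+00] None [-1.00813886e-01  5.88705062e-01  1.81046301e+00 -4.44089210e-16
  7.42424577e-01 -8.28138863e-02]
above t2.34 [0.4024 0.0318 0.25  ] rel [-0.2528 -0.2123] F [ 1.1  0.4 -0.2] M [ 0.02 -0.01 -0.01] gap1.00
down t3.65 [0.4027 0.0315 0.0186] rel [-0.2525 -0.2126] F [-0.1  0.2 -0. ] M [ 0.03  0.   -0.07] gap1.00
False t4.27 [0.43   0.0308 0.0179] rel [-0.2252 -0.2128] F [0.1 1.  0.1] M [ 0.01 -0.02  0.01] gap1.00
```

View pics/s1.png

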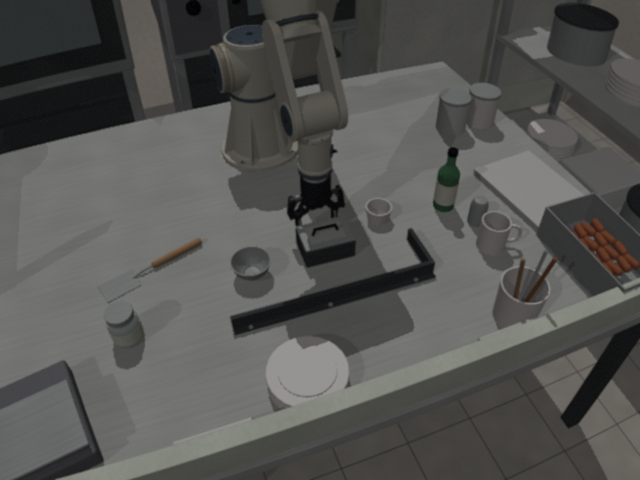

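The open fingers stand just behind the pan's near long side, at about (315,205), clear of the handle, bowl and ramekin. Now I'll push to the rail.

```bash
python3 - <<'E'
from h import *
yr=-.2127
h=env.movel(P(-.135,yr,.018),velocity=.05,max_force=20); show(h)
if not h:
    h=env.movel(P(-.085,yr,.018),velocity=.02,max_force=15); show(h)
cv2.imwrite('pics/s2.png',get_image('scene')[170:350,200:460].repeat(3,0).repeat(3,1)); cv2.imwrite('pics/t2.png',get_image('top'))
E
```

```text
False t6.32 [0.5201 0.0292 0.018 ] rel [-0.1351 -0.2127] F [-2.3 -0.1 -0.7] M [0.01 0.33 0.05] gap1.00
True t7.77 [0.5467 0.0288 0.0174] rel [-0.1084 -0.2127] F [ 1.2 -0.5  0.4] M [-0.02  0.03 -0.05] gap1.00
```

View pics/s2.png

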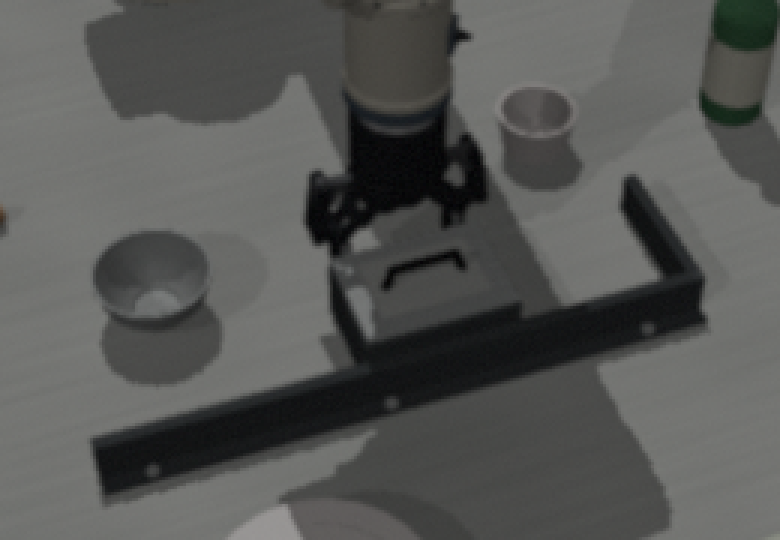

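The pan is at the rail, and the stop came at -0.108 against an expected -0.106. I'll press once more, harder, to seat it flush, then back off and measure.

```bash
python3 - <<'E'
from h import *
yr=-.2127
h=env.movel(P(-.092,yr,.018),velocity=.015,max_force=25); show(h)
env.movel(P(-.16,yr,.018),velocity=.2); show('back')
env.movel(P(-.16,yr,.2),velocity=.3); show('up')
env.movep(P(-.05,-.36,.2),R(YAW-np.pi/2)); env.move_gripper(.5); show('right')
t=get_image('top'); cv2.imwrite('pics/t3.png',t)
cv2.imwrite('pics/t3c.png',cv2.resize(cv2.convertScaleAbs(t[165:305,225:460],alpha=1.4),None,fx=3.4,fy=3.4,interpolation=cv2.INTER_CUBIC))
s=get_image('scene'); cv2.imwrite('pics/s3c.png',cv2.resize(cv2.convertScaleAbs(s[190:340,220:450],alpha=1.8),None,fx=3.4,fy=3.4,interpolation=cv2.INTER_CUBIC))
E
```

```text
True t8.47 [0.5463 0.0287 0.0164] rel [-0.1089 -0.2128] F [-0.  -1.   0.3] M [-0.01  0.02 -0.02] gap1.00
back t8.88 [0.4951 0.0297 0.0181] rel [-0.1601 -0.2127] F [ 1.   1.2 -0.7] M [-0.02  0.03 -0.02] gap1.00
up t9.63 [0.495  0.0297 0.1992] rel [-0.1602 -0.2127] F [-0.2 -1.3 -0.7] M [-0.   -0.01  0.03] gap1.00
right t11.32 [ 0.6025 -0.1194  0.2001] rel [-0.05   -0.3599] F [ 0.6 -0.4 -0.2] M [0.05 0.02 0.  ] gap0.50
```

View pics/t3c.png

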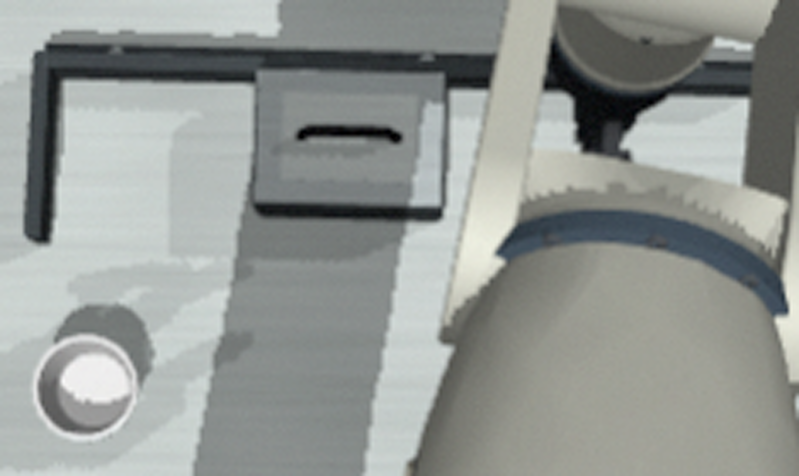

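View pics/s3c.png

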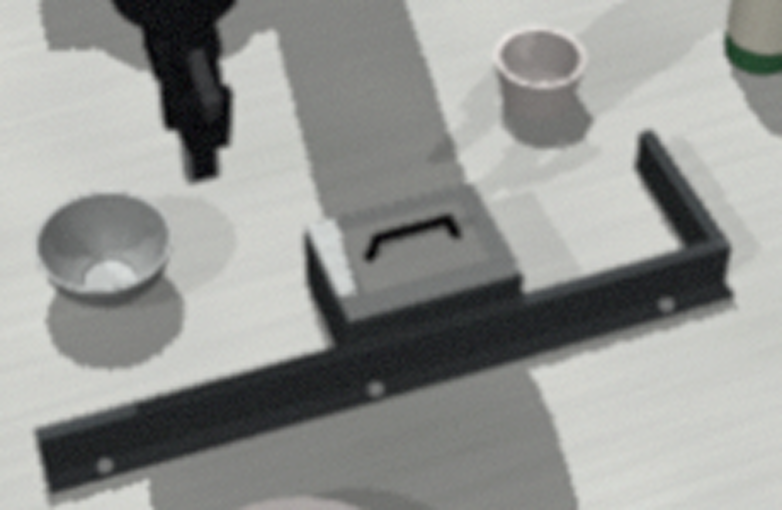

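The pan is flush: its lid's front edge runs parallel to the rail, from (258,70) to (445,72) in the crop. The gripper is at its right with a free gap between bowl and pan. Next I'll lower the gripper there and push along the rail, with the TCP at 25 mm so the gripper body stays above the handle.

```bash
python3 - <<'E'
from h import *
x=-.05
env.movel(P(x,-.318,.2),velocity=.2)
env.movel(P(x,-.318,.025),velocity=.15); show('down')
h=env.movel(P(x,-.28,.025),velocity=.04,max_force=18); show(h)
cv2.imwrite('pics/s4.png',cv2.resize(cv2.convertScaleAbs(get_image('scene')[190:340,220:450],alpha=1.8),None,fx=3.4,fy=3.4,interpolation=cv2.INTER_CUBIC))
E
```

```text
down t13.10 [ 0.604  -0.0777  0.0259] rel [-0.0493 -0.3181] F [-0.3  0.1  0.1] M [-0.02 -0.05 -0.01] gap0.50
False t14.20 [ 0.604  -0.0394  0.025 ] rel [-0.05   -0.2799] F [0.5 0.2 0.2] M [ 0.03  0.03 -0.03] gap0.50
```

View pics/s4.png

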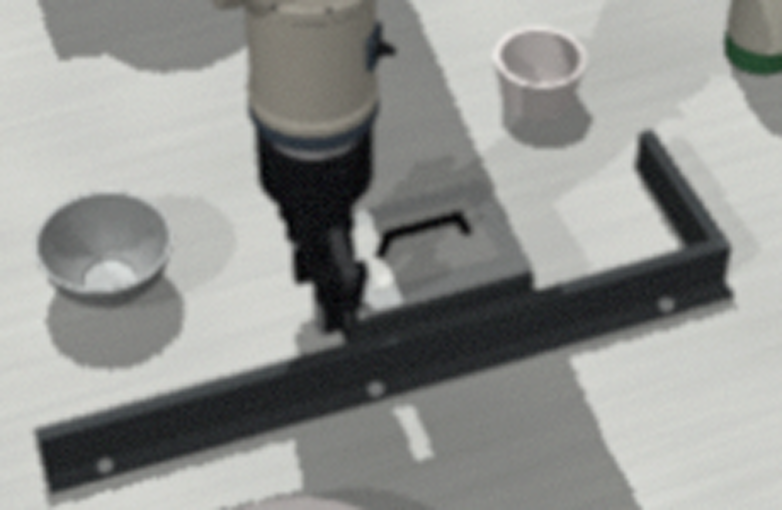

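The fingers touch the pan's right end and have begun sliding it. The gripper body clears the handle. I'll continue to the stop.

```bash
python3 - <<'E'
from h import *
x=-.05
h=env.movel(P(x,-.165,.025),velocity=.04,max_force=25); show(h)
if not h:
    h=env.movel(P(x,-.12,.025),velocity=.02,max_force=18); show(h)
cv2.imwrite('pics/s5.png',cv2.resize(cv2.convertScaleAbs(get_image('scene')[190:340,220:450],alpha=1.8),None,fx=3.4,fy=3.4,interpolation=cv2.INTER_CUBIC))
E
```

```text
False t17.27 [0.606  0.0754 0.025 ] rel [-0.05  -0.165] F [ 0.9 -2.7 -0.6] M [-0.41  0.05 -0.01] gap0.50
True t18.49 [0.6059 0.0964 0.0248] rel [-0.0505 -0.144 ] F [ 0.1 -2.4  2.7] M [-0.43 -0.09 -0.1 ] gap0.50
```

View pics/s5.png

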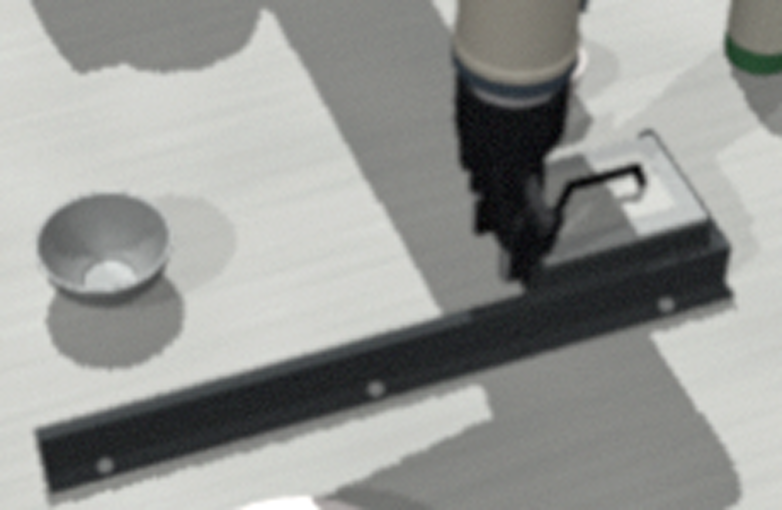

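The pan is now at the end stop; the stop came at -0.144 against an expected -0.141. I'll press once more, then nudge it toward the rail from the near side, press again, and look.

```bash
python3 - <<'E'
from h import *
x=-.05
h=env.movel(P(x,-.12,.025),velocity=.02,max_force=25); show(h)
env.movel(P(x,-.18,.025),velocity=.2); env.movel(P(x,-.18,.2),velocity=.3); show('up')
env.movep(P(-.135,-.07,.2),R(YAW)); env.move_gripper(.6)
env.movel(P(-.135,-.07,.02),velocity=.2); show('down')
h=env.movel(P(-.085,-.07,.02),velocity=.03,max_force=18); show(h)
env.movel(P(-.14,-.07,.02),velocity=.2); env.movel(P(-.14,-.07,.2),velocity=.3)
env.movep(P(-.16,-.34,.25),R(YAW)); show('clear')
t=get_image('top'); cv2.imwrite('pics/t6.png',t)
cv2.imwrite('pics/t6c.png',cv2.resize(cv2.convertScaleAbs(t[165:305,225:460],alpha=1.4),None,fx=3.4,fy=3.4,interpolation=cv2.INTER_CUBIC))
s=get_image('scene'); cv2.imwrite('pics/s6.png',s); cv2.imwrite('pics/s6c.png',cv2.resize(cv2.convertScaleAbs(s[190:340,260:450],alpha=1.8),None,fx=4,fy=4,interpolation=cv2.INTER_CUBIC))
E
```

```text
True t18.99 [0.6055 0.0963 0.0243] rel [-0.0509 -0.1442] F [ 0.8 -2.9  3.3] M [-0.46 -0.16 -0.13] gap0.50
up t20.05 [0.6052 0.061  0.1996] rel [-0.0506 -0.1794] F [-0.9  0.3 -0.6] M [-0.    0.03 -0.04] gap0.50
down t22.58 [0.5235 0.1722 0.0208] rel [-0.1343 -0.0698] F [ 0.4 -0.5 -0.3] M [-0.06 -0.04  0.01] gap0.60
True t23.58 [0.5498 0.171  0.0194] rel [-0.1079 -0.0704] F [ 0.4 -0.1  1.1] M [0.03 0.06 0.05] gap0.60
clear t25.71 [ 0.4929 -0.0968  0.2492] rel [-0.1601 -0.3393] F [0.7 0.5 0.7] M [-0.03  0.   -0.02] gap0.60
```

View pics/t6c.png

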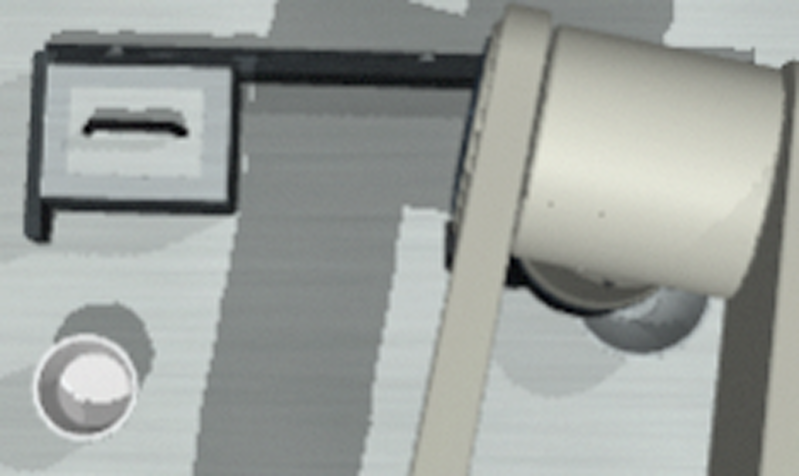

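View pics/s6c.png

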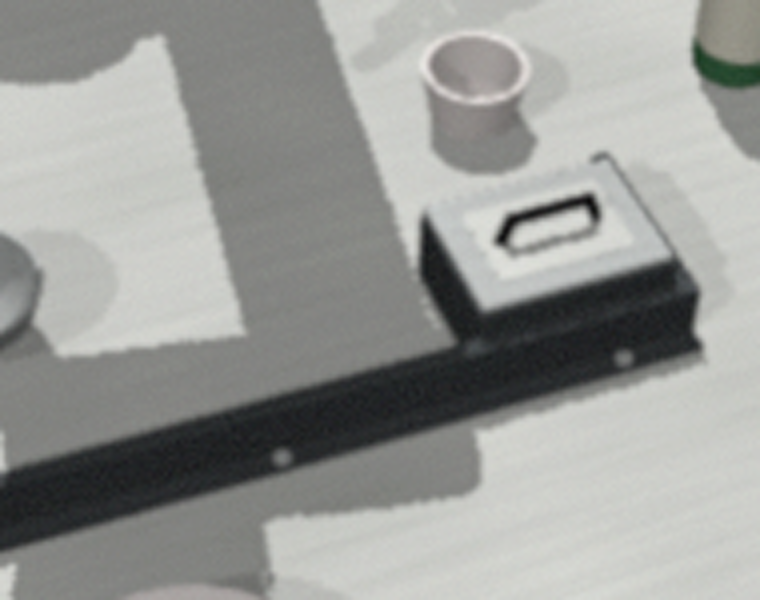

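Both crops show the pan square in the corner. Before the final press I'll check that with numbers.

```bash
python3 - <<'E'
from h import *
np.set_printoptions(precision=4,suppress=True)
g=cv2.imread('pics/t6.png').max(2).astype(float)
# lid light region, sub-pixel edges between light lid and dark rim/face
ed=lambda v,a:[a+i+(90-v[i])/(v[i+1]-v[i]) for i in range(len(v)-1) if (v[i]-90)*(v[i+1]-90)<0]
for c in (242,255,270,285,290): print('col',c,np.round(ed(g[176:240,c],176),2))
for r in (188,196,205,215,220): print('row',r,np.round(ed(g[r,225:310],225),2))
S=lambda p:(np.array(p,float)+.5)/3.4-.5+[225,165]
p=onz('top',S([(46,64),(236,67),(234,208),(41,201)]),.061)
print([rel(q) for q in p],rel(p.mean(0)),[np.linalg.norm(p[i]-p[(i+1)%4]) for i in range(4)])
E
```

```text
col 242 [176.27 183.68 222.31 226.85]
col 255 [176.27 183.98 198.47 202.94 222.7  227.12]
col 270 [176.5  184.13 199.35 203.66 223.18 227.65]
col 285 [177.36 184.59 223.43 227.94]
col 290 [177.64 184.67 223.53 227.94]
row 188 [233.69 238.24 292.36]
row 196 [233.46 237.59 292.18]
row 205 [237.27 291.94 295.83]
row 215 [232.48 236.68 291.3  295.49]
row 220 [232.13 236.26 291.14 295.71]
[array([-0.0044, -0.0046]), array([-0.0037, -0.1335]), array([-0.0998, -0.1357]), array([-0.0982, -0.0059])] [-0.0515 -0.0699] [np.float64(0.1289311804766944), np.float64(0.09616886739786484), np.float64(0.1297783573812994), np.float64(0.09382214036988475)]
```

```bash
python3 - <<'E'
from h import *
np.set_printoptions(precision=4,suppress=True)
a=cv2.imread('pics/top0.png').max(2).astype(int)
for r in (196,200,204): print(r,a[r,232:246])
print('end stop top inner edge z=.04',[rel(q) for q in onz('top',[(238.4,196),(238.2,200)],.04)])
print('end stop foot z=0',[rel(q) for q in onz('top',[(241.2,200),(240.8,210),(240.2,220)],0)])
print('lid left edge z=.061',[rel(q) for q in onz('top',[(238.24,188),(237.6,196),(236.68,215)],.061)])
print('rail top inner edge z=.04',[rel(q) for q in onz('top',[(265,184.5),(345,186.8),(425,188.9)],.04)])
print('rail foot',[rel(q) for q in onz('top',[(265,188.3),(345,190.3),(425,192.3)],0)])
print('lid front z=.061',[rel(q) for q in onz('top',[(242,183.7),(270,184.13),(290,184.67)],.061)])
b=cv2.imread('pics/t6.png').max(2).astype(int)
for r in (188,196,205,215): print(r,b[r,228:244])
for c in (250,270,290): print(c,b[174:190,c])
E
```

```text
196 [128 119  56  51  53  52  46  22  23  41  75 101 135 136]
200 [115 104  51  52  53  51  43  23  23  46  87 110 145 145]
204 [80 67 52 54 51 50 32 23 23 50 95 95 95 95]
end stop top inner edge z=.04 [array([-0.0294, -0.0022]), array([-0.0389, -0.0022])]
end stop foot z=0 [array([-0.0307, -0.0012]), array([-0.0552, -0.0014]), array([-0.0795, -0.0012])]
lid left edge z=.061 [array([-0.0151, -0.0052]), array([-0.0338, -0.0047]), array([-0.078 , -0.0049])]
rail top inner edge z=.04 [array([-0.0006, -0.0633]), array([-0.0019, -0.2503]), array([-0.0022, -0.4364])]
rail foot [array([-0.0007, -0.0574]), array([-0.0012, -0.2504]), array([-0.0013, -0.4424])]
lid front z=.061 [array([-0.0048, -0.0134]), array([-0.0044, -0.0781]), array([-0.0046, -0.1242])]
188 [136 136 128 128 128 123  75  47  46  51  77 132 131 130 131 131]
196 [129 130 130 129 129 121  54  47  49  63 109 135 133 134 133 133]
205 [130 131 131 131 127  90  49  50  48  74 133 129 129 129 129 128]
215 [130 131 131 131 121  56  47  47  63 103 127 128 128 128 128 128]
250 [ 94  97  92  84  46  34  35  34  35  48  94 130 131 131 129 131]
270 [129  96  92  88  68  34  40  45  33  30  84 130 130 131 131 129]
290 [145 132  98  97  86  46  32  34  36  34  60 105 127 129 129 132]
```

The lid's bright top is inset about 3.7 mm per side (122.6 mm bright against 130). Its edges lie parallel to both faces within 0.5 mm, at the distance expected for contact. One last light central press on each side will close any sub-millimetre gap.

```bash
python3 - <<'E'
from h import *
env.movep(P(-.047,-.18,.2),R(YAW-np.pi/2)); env.move_gripper(.15)
env.movel(P(-.047,-.18,.026),velocity=.2); env.movel(P(-.047,-.152,.026),velocity=.1)
h=env.movel(P(-.047,-.12,.026),velocity=.02,max_force=14); show(h)
env.movel(P(-.047,-.18,.026),velocity=.2); env.movel(P(-.047,-.18,.2),velocity=.3)
env.movep(P(-.14,-.068,.2),R(YAW)); env.move_gripper(.5)
env.movel(P(-.14,-.068,.02),velocity=.2); env.movel(P(-.118,-.068,.02),velocity=.1)
h=env.movel(P(-.085,-.068,.02),velocity=.02,max_force=14); show(h)
env.movel(P(-.145,-.068,.02),velocity=.2); env.movel(P(-.145,-.068,.2),velocity=.3)
env.movep(P(-.16,-.34,.25),R(YAW)); show('clear')
t=get_image('top'); cv2.imwrite('pics/t7.png',t)
s=get_image('scene'); cv2.imwrite('pics/s7.png',s)
g=t.max(2).astype(float)
ed=lambda v,a:[a+i+(90-v[i])/(v[i+1]-v[i]) for i in range(len(v)-1) if (v[i]-90)*(v[i+1]-90)<0]
for c in (242,255,270,285,290): print('col',c,np.round(ed(g[176:240,c],176),2))
for r in (188,196,205,215,220): print('row',r,np.round(ed(g[r,225:310],225),2))
for n,i in(('top',t),('scene',s)):
    d=cv2.absdiff(i,cv2.imread(f'pics/{n}0.png')).max(2); cv2.imwrite(f'pics/d_{n}.png',d*2)
v=np.hstack([cv2.resize(t,(400,300)),cv2.resize(s,(400,300))]);cv2.imwrite('pics/v7.png',cv2.convertScaleAbs(v,alpha=1.4))
cv2.imwrite('pics/d7.png',np.hstack([cv2.resize(cv2.imread('pics/d_top.png'),(400,300)),cv2.resize(cv2.imread('pics/d_scene.png'),(400,300))]))
E
```

```text
True t30.05 [0.609  0.0964 0.0258] rel [-0.0474 -0.144 ] F [ 0.4 -2.1  1.1] M [-0.33 -0.12 -0.06] gap0.15
True t34.96 [0.5499 0.173  0.0194] rel [-0.1078 -0.0684] F [ 0.1 -0.2 -0.3] M [-0.01  0.05 -0.01] gap0.50
clear t37.12 [ 0.4928 -0.0968  0.2492] rel [-0.1601 -0.3392] F [ 0.2 -0.1 -0.7] M [0.07 0.07 0.03] gap0.50
col 242 [176.29 183.42 222.27 226.85]
col 255 [176.33 184.09 198.5  202.96 222.64 226.97]
col 270 [176.67 184.11 203.67 223.2  227.65]
col 285 [177.4  184.59 223.42 227.88]
col 290 [177.55 184.65 223.57 227.94]
row 188 [233.67 238.23 292.36]
row 196 [233.47 237.53 292.2 ]
row 205 [232.97 237.19 291.84 295.85]
row 215 [232.47 236.63 291.24 295.49]
row 220 [232.11 236.33 291.18 295.61]
```

View pics/v7.png

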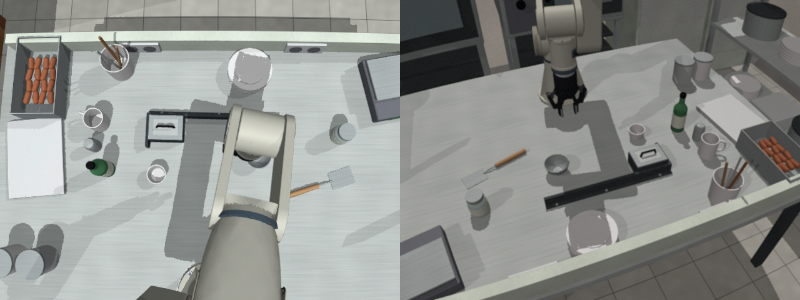

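View pics/d7.png

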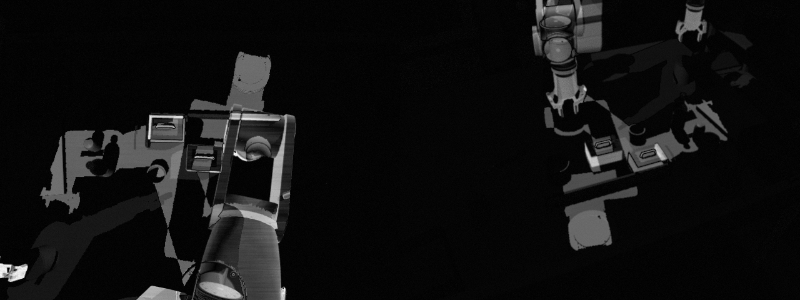

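The final presses stopped at the same positions as before, so the pan did not move. The image differences show only the pan, the arm and their shadows, so the bystanders have not moved. The arm is clear, and I'm handing in.

```bash
python3 -c "
from h import *
workorder.job_done(); show('done')"
```

```text
the job is handed in; nothing more can be done
the job is handed in; nothing more can be done
```

The pan is in the corner, flush to the long rail and butted against the end stop, and the job is handed in at about 37 s on the robot's clock, within the 51 s limit. I pushed it square to the rail with both fingers on its long side, then along the rail to the stop. Light presses on both sides at the end confirmed it was seated.

**Last checks:**
- **Seating:** repeat presses stopped at the same place within 0.2 mm, and the pan did not move between the last pictures. Its lid edges are parallel to both faces within about 0.5 mm.
- **Bystanders:** before-and-after pictures show no change apart from the pan, the arm and their shadows. At the end the arm was 0.25 m up, touching nothing.

**One disagreement:** by my first corner estimate the pan centre reads 4–5 mm off in both x and y, and the press stops came 2–3 mm early. I put this down to the corner estimate being 1–2 mm off, the 2 mm calibration tolerance and how I picked the lid corners, not a gap. The presses stopped hard at the 14–25 N limits, well above the under 8 N that slides the pan.

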